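# Stand the toppled can and bottle up in the consumables rack and hang its gate

### The arm

A 6-joint arm with a two-finger parallel gripper is mounted at the origin on a cart in front of the work surface, level with it; the furniture and walls round the work are solid. World frame = base frame: x ahead of the robot, y to its left, z up, the work surface at z = 0. Lengths are in m, angles in rad, forces in N, time in s.
With the tool pointing down it reaches from about 0.325 to 0.85 m from the base axis. Payload 15.5 kg.
Tool frame: the origin (TCP) lies between the finger pads; the fingertips stand 11 mm ahead of it and the grasp point (between the pads) lies 8 mm behind it; z points along the fingers, y is the line along which they close (so a half turn about z gives the same grasp; the last joint's range is limited). The gripper opens to 91 mm and grips with 3 to 60 N. Pads are 32 mm wide; open, the fingers measure 118 mm over their backs; the gripper's body (76 mm by 178 mm) begins 60 mm behind the grasp point.
Start: joints at [-1.331, 0.494, 1.345, -0, 1.302, -0.096], TCP at [0.206, -0.59, 0.225] pointing down, gripper open.
Joint ranges: [-2.91, 2.91], [-0.82, 2.16], [0.22, 2.67], [-1.22, 4.37], [0.12, 2.79], [-3.08, 3.08]. Speed limits (rad/s): [1.89, 1.89, 2.57, 3.01, 3.01, 3.01].

### API

Orientations are given as a unit quaternion [x, y, z, w].
In Python, from cell import ctrl gives the robot as it stands. Calls block until the motion is done:
- ctrl.move_ptp(position, orientation): joint-space move of the TCP to a pose.
- ctrl.move_straight(position, rotation=None, velocity=0.15, guard=None): straight line of the TCP; rotation=None keeps the orientation; velocity is the mean speed in m/s. With guard (N) it stops when the force on the tool has changed by that much, and returns True; else False.
- ctrl.move_j(angles): joint-space move.
- ctrl.move_gripper(opening, force=None): finger opening in m; force is the grip in N (None keeps the last); returns when the fingers have stopped.
- ctrl.hold(seconds).
- ctrl.solve_ik(position, orientation): joint angles nearest the present ones, or None.
- ctrl.read_state(): the state.
- ctrl.snapshot(name): name is "side" or "top" or "wrist"; returns a dict with "image" (400x640x3 uint8, blue, green, red), "depth" (400x640 float32, m along the optical axis (not along the pixel's ray), 0 where there is no reading), "vertical_fov" (degrees; the focal length in pixels is half the picture's height over the tangent of half this angle, whatever the lens; pixels are square), "cx", "cy" (the principal point, pixels), "rvec" (rotation vector, rad) and "tvec" (3), from world to camera coordinates, as OpenCV has them. Camera axes: x right, y down, z forward; pixel columns grow to the right and rows downward; lengths in m; the calibration is good to about 2 mm. The wrist camera is an equidistant fisheye: a pixel r from the principal point sees the ray r / f radians off the axis. A picture is of the moment at which its call begins.
A pose or a line that the arm cannot do raises ctrl.IKError and nothing moves.
- ctrl.job_done(): hands the job in; it is judged then, once.
The state is a dict: "time": time; "joint_positions": joint angles; "dq": joint speeds; "effort": joint torques, N m; "eef_pos": TCP position; "eef_rot": TCP orientation; "ft_force": force on the tool from outside, world axes, zero at the start; "torque": the same for the moment, N m; "opening": finger opening in m; "grip_force": force on a finger pad.
Only numpy, scipy, OpenCV 4.12 (cv2) and the standard library are available. Lean on these libraries where they do the work, as an engineer would, in place of code of your own. Each camera call takes 0.05 s, during which the arm holds its last target. There are 200 camera calls.

### The job

The gate of the consumables rack was left off, and an aerosol can and a plastic bottle have toppled over in the row. Stand both upright on the rack's mat, in the row among the things still standing there, without banging them down, and hang the gate on the rack's two pins, fully down on both. Leave the standing things in the row upright and where they are.

Things in the scene. Friction and masses are not known exactly. Their poses are not given: they have to be found in the camera images.
- rack: Grey bench rack, fixed: one open lane 600 mm long (its y), 128 deep (its x). Origin: centre of its underside; x points to its back wall, z up; its open front faces the robot. Lane floor: rubber mat, top at z = 6; back wall (inner face x = +60) and end walls (inner faces y = +-296) 42 high; the front has a lip 9 high at x = -62. A wall shelf 0.49 m up overhangs the bench beyond world x = 0.68.
- pin_left (a point): Foot of the left pintle pin (rack x = -73, y = +285, z = 14): a vertical steel pin 7 mm in diameter, 22 tall, its last 7 tapered. It stands on a bracket 24 x 26 whose flat top, on which the knuckle comes to rest, is at this point.
- pin_right (a point): Foot of the right pintle pin, the same at y = -285.
- gate: Loose lift-off gate, 0.3 kg, 590 mm long (its y): two horizontal steel rods and at each end (y = +-285) an upright knuckle, a tube 30 tall, 20 outside, bore 11, open at both ends. In the middle a finger plate 8 thick (x), 50 wide (y), up to z = 66. Origin: centre of the underside; z up. Starts standing on the bench before the rack, nearly parallel to it. Same either way round.
- gate_grip (a point): Best pinch point on the gate's finger plate, from above: on its middle, 52 mm above the gate's underside. When the gate is hung, a hand pinching the plate overhangs the middle of the lane above the low reel, so keep tall things at least 75 mm (centres) away from the lane's y = 0.
- knuckle_left (a point): Centre of the lower mouth of the gate's knuckle at its +y end.
- knuckle_right (a point): Centre of the lower mouth of the gate's knuckle at its -y end.
- can: Toppled aerosol can, 51 mm diameter, 165 tall, about 0.28 kg: straight body up to 130, then shoulder and nozzle. Origin: centre of its base; z axis from base to nozzle. Lies along the lane on the mat, nozzle towards the rack's -y end, its base near rack y = +205 or y = -52 (the bottle has the other place). It can roll a little.
- bottle: Toppled plastic bottle, 54 mm diameter, 134 tall, about 0.16 kg: straight body up to about 90, then shoulder and screw cap (28 wide). Origin: centre of its base; z axis from base to cap. Lies like the can, cap towards the rack's -y end, in the other place.
- standing_can: The tall aerosol can still standing at the rack's +y end, 53 diameter, 168 tall; origin: centre of its base.
- reel: The white solder reel standing flat in the middle of the lane, 56 diameter, 30 high; origin: centre of its underside.
- cell_box: The small carton at the rack's -y end, 46 x 60, 36 high; origin: centre of its underside.

How it is judged:
At the end, for the whole second after the job is handed in: The can and the bottle each stand upright (within 4.5 degrees) and still on the rack's mat, within the lane between the walls and the gate (centre within 40 mm of the lane's middle line), and the gate hangs with the lower mouth of each knuckle within 6 mm of the foot of its pin; either way round (angle between each of can, bottle's own z axis and vertical below 0.08 rad and z of can in the frame of rack between 0 and 0.012 m and x of can in the frame of rack between -0.04 and 0.04 m and y of can in the frame of rack between -0.24 and 0.23 m and linear speed of each of can, bottle, gate below 0.02 m/s and z of bottle in the frame of rack between 0 and 0.012 m and x of bottle in the frame of rack between -0.04 and 0.04 m and y of bottle in the frame of rack between -0.24 and 0.23 m and ((distance between knuckle_left and pin_left below 0.006 m and distance between knuckle_right and pin_right below 0.006 m) or (distance between knuckle_left and pin_right below 0.006 m and distance between knuckle_right and pin_left below 0.006 m))); the robot touches nothing.
It fails at once if the standing can in the row is knocked over or shifted by more than 30 mm (angle between standing_can's own z axis and vertical above 0.6 rad or distance of standing_can from where it was at the start of the episode above 0.03 m).
It fails at once if the reel in the row is knocked over or shifted by more than 30 mm (angle between reel's own z axis and vertical above 0.6 rad or distance of reel from where it was at the start of the episode above 0.03 m).
It fails at once if the carton in the row is knocked over or shifted by more than 30 mm (angle between cell_box's own z axis and vertical above 0.6 rad or distance of cell_box from where it was at the start of the episode above 0.03 m).
It fails at once if the can is banged down on the rack (more than 80 N) (contact force between can and rack above 80 N).
It fails at once if the bottle is banged down on the rack (more than 80 N) (contact force between bottle and rack above 80 N).
It also fails if it takes over 72 s, if anything falls off the work surface, if the arm or the gripper's body presses on something with over 40 N, if the wrist force passes 120 N, or if a joint passes its speed limit or range.

## Working session

There is one attempt and no reset: what is moved stays moved. The work goes in short steps, each a Python script; the robot and the scene stay as the last script left them, time stands still between calls to the robot, and variables do not carry over. Pictures are saved under pics/ and viewed, at most 10 in all, crops included, and the job is handed in when it is done.

```bash
ls; mkdir -p pics
cat > h.py <<'E'
import numpy as np, cv2
from scipy.spatial.transform import Rotation as R
from cell import ctrl
def save(n,name):
    s=ctrl.snapshot(n); cv2.imwrite(f'pics/{name}.png',s['image']); np.savez(f'pics/{name}.npz',**{k:np.asarray(v) for k,v in s.items()}); return s
def cloud(s):
    h,w=s['depth'].shape; f=h/2/np.tan(np.radians(float(s['vertical_fov']))/2)
    v,u=np.mgrid[:h,:w]; d=s['depth']
    c=np.stack([(u-float(s['cx']))/f*d,(v-float(s['cy']))/f*d,d],-1)
    M=cv2.Rodrigues(np.asarray(s['rvec'],float).reshape(3,1))[0]
    p=(c-np.asarray(s['tvec']).reshape(3))@M
    p[d<=0]=np.nan
    return p
E
python3 - <<'E'
from h import *
a=save('top','top0');b=save('side','side0')
for s in(a,b):print(s['vertical_fov'],s['cx'],s['cy'],s['rvec'],s['tvec'])
print(ctrl.read_state())
E
```

```text
pics
50.70463709056136 323.84263716514823 194.71583798118246 [ 2.1627984  -2.15921408  0.16346713] [0.01435981 0.50337033 1.00048659]
56.82085840052311 320.51392785358394 205.99820130669994 [ 0.49238261 -2.53440673  1.4615257 ] [0.45477175 0.13671466 0.83820257]
{'time': 0.1, 'joint_positions': array([-1.33052361e+00,  4.94116206e-01,  1.34608356e+00, -1.79687575e-05,
        1.30248705e+00, -9.55088449e-02]), 'dq': array([ 0.00035291, -0.00273743, -0.00142559, -0.00042048,  0.00199038,
        0.00152471]), 'effort': array([ 7.44712397e-04, -8.80240774e+01, -3.82545948e+01,  7.08351564e-02,
        4.81883017e-02, -3.17699812e-05]), 'eef_pos': array([ 0.20585404, -0.58977131,  0.22439601]), 'eef_rot': array([ 9.85938870e-01,  1.67105489e-01, -4.82031512e-05, -5.45022099e-04]), 'ft_force': array([-0.7084436,  0.4398912,  1.0193449]), 'torque': array([ 0.02241899, -0.00370412, -0.04488764]), 'grip_force': 0.0, 'opening': 0.09115692022643639}
```

View pics/top0.png

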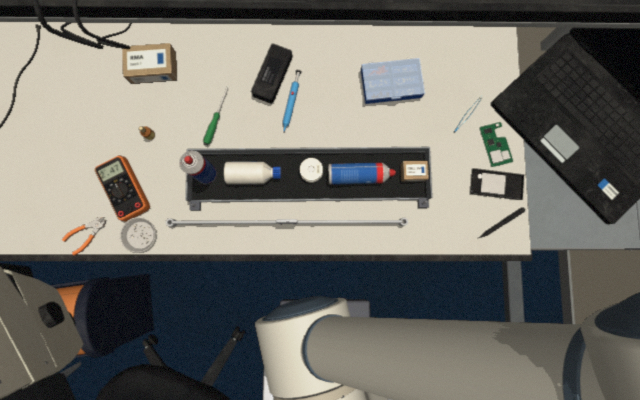

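View pics/side0.png

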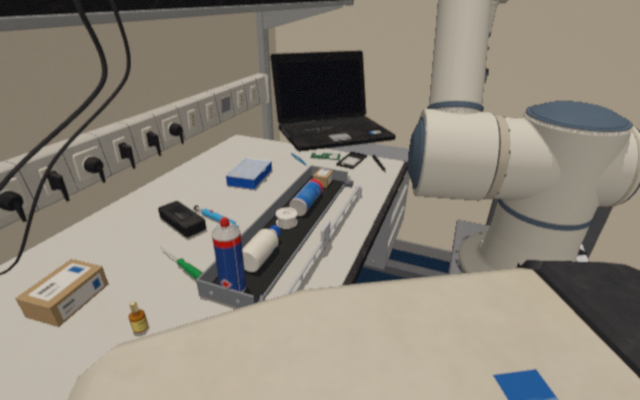

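The top view shows the bottle lying at the +y place (px 225–280, 173), the reel at (312,170) and the can at (330–395, 174). The carton is at (415,171), the standing can at about (197,165), the pin brackets at (195,204) and (423,203), and the gate from (172,222) to (403,222).

Run:
```python
from h import *
s=dict(np.load('pics/top0.npz')); p=cloud(s)
c=cv2.resize(s['image'][140:240,155:445],None,fx=2.7,fy=2.7,interpolation=cv2.INTER_CUBIC); cv2.imwrite('pics/crop0.png',c)
P=lambda u,v:np.round(p[v,u],4)
for n,(u,v) in dict(bot1=(235,173),bot2=(262,173),can1=(340,174),can2=(370,174),reel=(312,170),box=(415,171),gl=(172,222),gr=(403,222),plate=(285,222),mat=(300,160),stand=(192,160),bl=(195,204),br=(423,203),bench=(300,240)).items(): print(n,P(u,v))
x,y,z=np.moveaxis(p,-1,0)
def line(m):
    X=x[m];Y=y[m];k=np.polyfit(Y,X,1);
    for _ in range(3):
        r=X-np.polyval(k,Y);g=abs(r)<2.5*r.std()+1e-4;k=np.polyfit(Y[g],X[g],1)
    return k,g.sum(),r.std(),Y.min(),Y.max()
v,u=np.mgrid[:400,:640]
roi=(u>180)&(u<440)&(v>140)&(v<215)
bw=roi&(z>.036)&(z<.048)&(v<156); print('backwall',line(bw))
for nm,m in dict(bottle=roi&(z>.045)&(z<.08)&(u>220)&(u<270)&(v>156)&(v<190),can=roi&(z>.04)&(z<.08)&(u>332)&(u<376)&(v>156)&(v<190)).items(): print(nm,line(m), z[m].max())
g=(v>214)&(v<232)&(u>160)&(u<412)&(z>.012)&(z<.1); print('gate',line(g))
```

```text
bot1 [0.5515 0.2282 0.0607]
bot2 [0.5524 0.1642 0.0572]
can1 [ 0.5508 -0.0233  0.0565]
can2 [ 0.5508 -0.0956  0.058 ]
reel [0.5643 0.0444 0.036 ]
box [ 0.5619 -0.209   0.0406]
gl [0.4356 0.3803 0.037 ]
gr [ 0.4394 -0.1854 -0.0039]
plate [0.4344 0.1072 0.0625]
mat [0.596  0.0753 0.005 ]
stand [0.5619 0.3031 0.1564]
bl [0.4817 0.3332 0.0156]
br [ 0.4852 -0.2318  0.019 ]
bench [ 0.394   0.0741 -0.0042]
backwall (array([-0.01232105,  0.61878346]), np.int64(499), np.float64(0.002500085944430765), np.float64(-0.24556242230901262), np.float64(0.35110391737863145))
bottle (array([-0.01549446,  0.55972922]), np.int64(841), np.float64(0.01332106842975632), np.float64(0.1486551795301357), np.float64(0.2569167737088318)) 0.06565877965929687
can (array([-0.03476811,  0.55410337]), np.int64(803), np.float64(0.01329338440566408), np.float64(-0.11033511419396196), np.float64(-0.006384242214123377)) 0.06128458850387219
gate (array([-0.00404526,  0.43846781]), np.int64(791), np.float64(0.0028551852096514543), np.float64(-0.18862022040781162), np.float64(0.39946103132845173))
```

View pics/crop0.png

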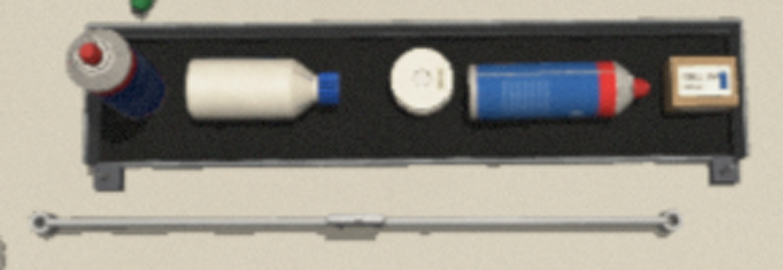

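```bash
cat >> h.py <<'E'
TH=0.010; O=np.array([.556,.052,0]); RR=R.from_euler('z',TH)
def W(v): return O+RR.apply(v)
LY=np.column_stack([[1,0,0],[0,0,1],[0,-1,0]])   # object axes lying (rack frame)
def grasp(base,h,phi,flip,up=0):
    """base: rack-frame base centre of lying object; returns TCP pose, and tool rot in object frame"""
    z=np.array([0,np.sin(phi),-np.cos(phi)]); y=np.array([1.,0,0])*flip
    T=np.column_stack([np.cross(y,z),y,z])
    g=np.array(base)+[0,-h,up]
    return W(g+.008*z),RR*R.from_matrix(T),R.from_matrix(LY.T@T)
def place(pos,h,Rot,alpha):
    """upright object base at rack-frame pos, tool heading alpha (rack frame)"""
    r=RR*R.from_euler('z',alpha+np.pi/2)*Rot
    return W(np.array(pos)+[0,0,h])+r.apply([0,0,.008]),r
E
python3 - <<'E'
from h import *
np.set_printoptions(precision=2,suppress=True)
for nm,base,h,rad,tgt in(('bot',(-.004,.205,.033),.058,.027,(0,.13,.006)),('can',(-.004,-.052,.0315),.085,.0255,(0,-.13,.006))):
  for phi in(0,.35,.6):
    for fl in(1,-1):
      for al in(0,.5,-.5):
        P,r,Rt=grasp(base,h,phi,fl,.004); q=ctrl.solve_ik(P,r.as_quat()); q0=ctrl.solve_ik(P+[0,0,.2],r.as_quat())
        P2,r2=place(tgt,h,Rt,al); q2=ctrl.solve_ik(P2,r2.as_quat()); q3=ctrl.solve_ik(P2+[0,0,.15],r2.as_quat())
        print(nm,phi,fl,al,q,q0 is not None,q2,q3 is not None)
E
```

```text
bot 0 1 0 [ 0.24  0.69  1.63 -0.    0.83  0.23] True [0.47 1.48 2.27 3.68 2.11 1.87] True
bot 0 1 0.5 [ 0.24  0.69  1.63 -0.    0.83  0.23] True [-0.16  1.53  2.32  2.34  2.11  1.09] True
bot 0 1 -0.5 [ 0.24  0.69  1.63 -0.    0.83  0.23] True None False
bot 0 -1 0 [ 0.24  0.69  1.63 -0.    0.83 -2.91] True [ 0.47  1.48  2.27  3.68  2.11 -1.27] True
bot 0 -1 0.5 [ 0.24  0.69  1.63 -0.    0.83 -2.91] True [-0.16  1.53  2.32  2.34  2.11 -2.05] True
bot 0 -1 -0.5 [ 0.24  0.69  1.63 -0.    0.83 -2.91] True None False
bot 0.35 1 0 [ 0.05  0.7   1.71  0.5   0.79 -0.33] True [0.44 1.17 2.36 3.54 1.58 1.73] True
bot 0.35 1 0.5 [ 0.05  0.7   1.71  0.5   0.79 -0.33] True [-0.11  1.22  2.41  2.56  1.62  1.3 ] True
bot 0.35 1 -0.5 [ 0.05  0.7   1.71  0.5   0.79 -0.33] True None False
bot 0.35 -1 0 [0.05 0.7  1.71 0.5  0.79 2.81] True [ 0.44  1.17  2.36  3.54  1.58 -1.41] True
bot 0.35 -1 0.5 [0.05 0.7  1.71 0.5  0.79 2.81] True [-0.11  1.22  2.41  2.56  1.62 -1.85] True
bot 0.35 -1 -0.5 [0.05 0.7  1.71 0.5  0.79 2.81] True None False
bot 0.6 1 0 [-0.09  0.76  1.73  0.8   0.9  -0.69] True [0.39 0
[... 1553 characters left out ...]
 0.35 -1 -0.5 [-0.45  0.73  1.63  0.38  0.98  2.44] True [ 0.04  1.12  2.41  3.63  1.56 -1.38] True
can 0.6 1 0 [-0.55  0.81  1.56  0.54  1.18 -0.88] True [-0.48  0.86  2.41  2.68  1.08  1.5 ] True
can 0.6 1 0.5 [-0.55  0.81  1.56  0.54  1.18 -0.88] True [-0.75  0.78  2.17  1.75  0.92  1.79] True
can 0.6 1 -0.5 [-0.55  0.81  1.56  0.54  1.18 -0.88] True [-0.03  0.83  2.34  3.6   0.99  1.58] True
can 0.6 -1 0 [-0.55  0.81  1.56  0.54  1.18  2.26] True [-0.48  0.86  2.41  2.68  1.08 -1.64] True
can 0.6 -1 0.5 [-0.55  0.81  1.56  0.54  1.18  2.26] True [-0.75  0.78  2.17  1.75  0.92 -1.35] True
can 0.6 -1 -0.5 [-0.55  0.81  1.56  0.54  1.18  2.26] True [-0.03  0.83  2.34  3.6   0.99 -1.56] True
```

```bash
cat >> h.py <<'E'
def stat(m=''):
    s=ctrl.read_state(); print(m,'t',round(s['time'],2),'p',s['eef_pos'].round(4),'open',round(s['opening'],4),'grip',round(s['grip_force'],1),'F',s['ft_force'].round(1)); return s
PHI=.6
def pick(base,h,fl,op,force):
    P,r,Rt=grasp(base,h,PHI,fl,.005)
    ctrl.move_gripper(op)
    ctrl.move_ptp(P+[0,0,.18],r.as_quat())
    ctrl.move_straight(P+[0,0,.05],velocity=.2)
    print('guard',ctrl.move_straight(P,velocity=.08,guard=10))
    ctrl.move_gripper(.03,force); stat('grasped')
    ctrl.move_straight(P+[0,0,.26],velocity=.2); stat('lifted')
    return Rt
E
python3 - <<'E'
from h import *
base=(-.002,.203,.033)
P,r,Rt=grasp(base,.058,PHI,1,.005)
P2,r2=place((0,.13,.006),.058,Rt,.25)
print(P,P2,ctrl.solve_ik(P2+[0,0,.22],r2.as_quat()))
pick(base,.058,1,.07,20)
ctrl.move_ptp(P2+[0,0,.22],r2.as_quat()); stat('turned')
save('side','side1')
E
```

```text
[0.55250495 0.20148966 0.03139732] [0.56108079 0.18369092 0.05948286] [0.17386867 0.22929294 2.18415193 2.85167021 0.25098233 1.80339844]
guard False
grasped t 5.62 p [0.5527 0.2015 0.0317] open 0.0531 grip 20.0 F [ 0.2 -1.9  3.3]
lifted t 7.07 p [0.552  0.2015 0.2904] open 0.053 grip 20.0 F [ 0.4 -0.1 -1.6]
turned t 9.07 p [0.5617 0.1838 0.2799] open 0.0533 grip 20.0 F [-0.4 -0.  -2.5]
```

View pics/side1.png

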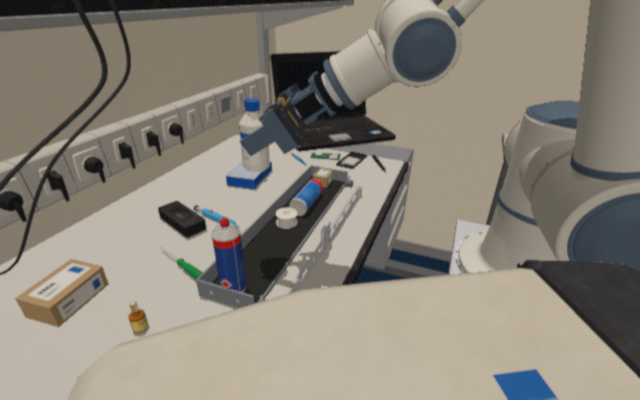

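The bottle is upright in the gripper (px 255,140). Next I lower it and release it.

```bash
cat >> h.py <<'E'
def down(P2,r2,op):
    ctrl.move_straight(P2+[0,0,.02],velocity=.2)
    print('touch',ctrl.move_straight(P2-[0,0,.012],velocity=.03,guard=4))
    s=stat('down'); o=s['opening']
    ctrl.move_gripper(o+.010); ctrl.move_gripper(op)
    Q=s['eef_pos']-r2.apply([0,0,.09])
    ctrl.move_straight(Q,velocity=.12); stat('off')
    return Q
E
python3 - <<'E'
from h import *
P,r,Rt=grasp((-.002,.203,.033),.058,PHI,1,.005)
P2,r2=place((0,.13,.006),.058,Rt,.25)
Q=down(P2,r2,.072)
ctrl.move_straight(Q+[0,0,.15],velocity=.25)
s=save('side','side2')
base=(-.005,-.05,.0315)
P,r,Rt=grasp(base,.085,PHI,1,.005); P2,r2=place((0,-.13,.006),.085,Rt,0)
print(ctrl.solve_ik(P+[0,0,.26],r.as_quat()),ctrl.solve_ik(P2+[0,0,.22],r2.as_quat()))
s=save('top','top2')
p=cloud(s);x,y,z=np.moveaxis(p,-1,0)
b=(abs(x-O[0])<.09)&(abs(y-.18)<.07)&(z>.1); print('cap',np.nanmedian(p[b],0),b.sum(),'zmax',np.nanmax(z[b]) if b.any() else None)
c=(abs(x-O[0])<.05)&(y<0)&(y>-.1)&(z>.052)&(z<.07);print('can ridge',np.median(p[c],0))
E
```

```text
touch True
down t 10.94 p [0.5614 0.1839 0.0611] open 0.0527 grip 20.0 F [0.6 1.5 3.3]
off t 12.59 p [0.4902 0.1649 0.1117] open 0.0718 grip 0.0 F [-0.3 -0.4  0. ]
[-0.55213676  0.47759778  1.35900324  0.49957528  1.64444177 -0.61178759] [-0.48359525  0.14373446  2.17486585  1.77326318  0.41063766  2.62640582]
cap [0.54523624 0.17969482 0.14010997] 650 zmax 0.3066214660114554
can ridge [ 0.55756195 -0.05014865  0.05526492]
```

View pics/side2.png

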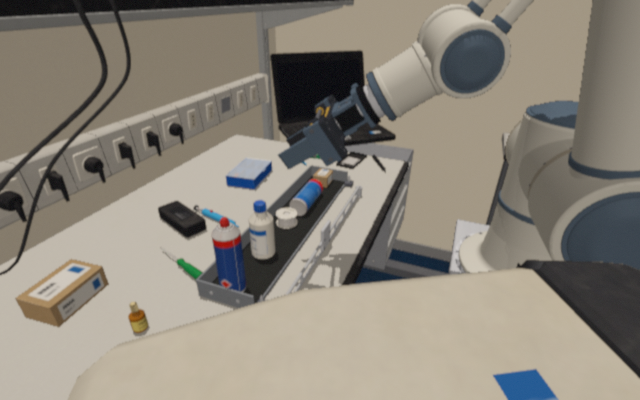

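The bottle stands in the row (px 262,230). Next is the can.

Run:
```python
from h import *
base=(-.005,-.05,.0315)
P,r,Rt=grasp(base,.085,PHI,1,.005); P2,r2=place((0,-.13,.006),.085,Rt,0)
ctrl.move_ptp(P+[0,0,.27],r.as_quat())
pick(base,.085,1,.07,25)
ctrl.move_ptp(P2+[0,0,.22],r2.as_quat()); stat('turned')
Q=down(P2,r2,.07)
ctrl.move_straight(Q+[0,0,.15],velocity=.25); stat()
save('side','side3')
```

```text
guard False
grasped t 18.74 p [ 0.5525 -0.0786  0.0302] open 0.05 grip 24.9 F [ 0.7 -1.3  3.3]
lifted t 20.19 p [ 0.5519 -0.0784  0.289 ] open 0.0501 grip 24.9 F [ 0.2  0.3 -3.4]
turned t 23.03 p [ 0.5641 -0.078   0.3066] open 0.0499 grip 24.9 F [ 0.9 -0.3 -2.3]
touch True
down t 25.42 p [ 0.5643 -0.0784  0.0889] open 0.0498 grip 25.0 F [-2.8 -3.9  5.3]
off t 27.08 p [ 0.4905 -0.0794  0.1396] open 0.0703 grip 0.0 F [ 0.7 -0.   0.8]
 t 28.42 p [ 0.4899 -0.079   0.2894] open 0.07 grip 0.0 F [ 0.6 -0.3 -0.1]
```

View pics/side3.png

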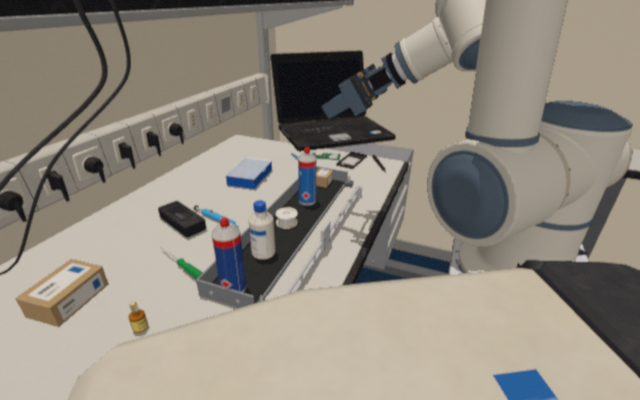

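Both objects now stand: bottle at (262,230), can at (307,178). Next I take a close look at each pin and knuckle pair with the wrist camera.

```bash
cat >> h.py <<'E'
def dn(yaw,fl=1):
    y=np.array([np.cos(yaw),np.sin(yaw),0])*fl; z=np.array([0,0,-1.])
    return R.from_matrix(np.column_stack([np.cross(y,z),y,z]))
def wray(s,u,v,z):
    f=200/np.tan(np.radians(float(s['vertical_fov']))/2); d=np.array([u-float(s['cx']),v-float(s['cy'])]); rr=np.hypot(*d); t=rr/f
    c=np.r_[np.sin(t)*d/max(rr,1e-9),np.cos(t)]
    M=cv2.Rodrigues(np.asarray(s['rvec'],float).reshape(3,1))[0]; o=-M.T@np.asarray(s['tvec']).reshape(3); w=M.T@c
    return o+w*(z-o[2])/w[2]
def wproj(s,p):
    f=200/np.tan(np.radians(float(s['vertical_fov']))/2); M=cv2.Rodrigues(np.asarray(s['rvec'],float).reshape(3,1))[0]
    c=M@np.asarray(p)+np.asarray(s['tvec']).reshape(3); r=np.hypot(c[0],c[1]); t=np.arctan2(r,c[2])
    return np.array([float(s['cx']),float(s['cy'])])+f*t*c[:2]/r
E
python3 - <<'E'
from h import *
r=dn(.01).as_quat(); im=[]
ctrl.move_ptp([.46,-.21,.22],r)
for n,y,pin,kn in(('wR',-.21,W([-.073,-.285,.025]),[.4385,-.18,.03]),('wL',.36,W([-.073,.285,.025]),[.437,.391,.03])):
    if n=='wL': ctrl.move_ptp([.46,y,.22],r)
    s=save('wrist',n); a,b=wproj(s,pin),wproj(s,kn); print(n,a,b,s['vertical_fov'],s['rvec'],s['tvec'])
    c=((a+b)/2).astype(int); u0=np.clip(c[0]-65,0,510);v0=np.clip(c[1]-65,0,270); print('org',u0,v0)
    im.append(cv2.resize(s['image'][v0:v0+130,u0:u0+130],(400,400),interpolation=cv2.INTER_CUBIC))
cv2.imwrite('pics/w0.png',np.hstack(im)); stat()
E
```

```text
wR [339.67253351 200.62232467] [299.40878854 155.66334188] 65.70646984690485 [-2.88253377e+00 -1.47335504e-02 -4.20600928e-04] [-0.45776774 -0.23409497  0.33072783]
org 254 113
wL [334.36158748 199.65456808] [297.51514818 153.81253055] 65.70646984690485 [-2.88188136e+00 -1.42249451e-02 -5.76375090e-04] [-0.46404158  0.31584076  0.47675037]
org 250 111
 t 33.26 p [0.4605 0.3592 0.22  ] open 0.07 grip 0.0 F [-0.3  0.6 -0.1]
```

View pics/w0.png

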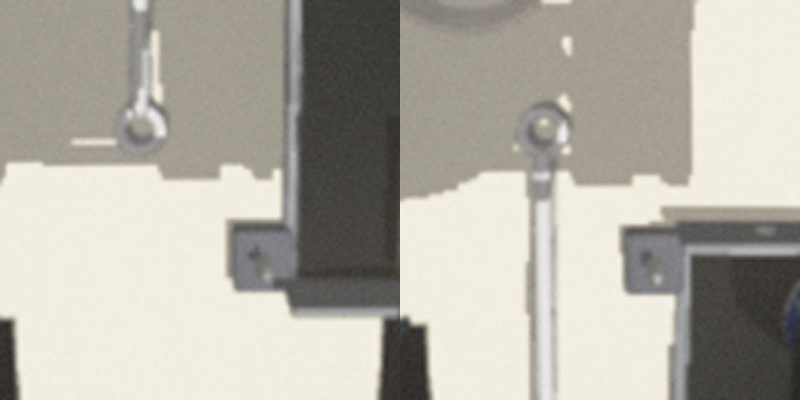

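Run:
```python
from h import *
for n,org,pin,sg,kn,off in(('wR',(254,113),W([-.073,-.285,0]),-1,(141,128),0),('wL',(250,111),W([-.073,.285,0]),1,(543,129),400)):
    s=dict(np.load(f'pics/{n}.npz')); k=400/130
    f=lambda p:((wproj(s,p)-org+.5)*k-.5+[off,0]).round(1)
    inv=lambda px,z:wray(s,*((np.array(px)-[off,0]+.5)/k-.5+org),z)
    print(n,'foot',f(pin+[0,0,.014]),'tip',f(pin+[0,0,.036]),'bracket corners',[f(pin+RR.apply([a,b,.014])) for a in(-.012,.012) for b in(-.013,.013)])
    print('knuckle',inv(kn,.030), 'low rel: mouth shift',f(np.r_[inv(kn,.03)[:2],0]))
```

```text
wR foot [262.8 263.3] tip [266.6 278.4] bracket corners [array([232.3, 294.7]), array([232.9, 231.4]), array([292. , 294.6]), array([293.7, 231.5])]
knuckle [ 0.43858918 -0.1783952   0.03      ] low rel: mouth shift [145.5 119.2]
wL foot [659.2 266.6] tip [662.1 281.5] bracket corners [array([628.8, 298. ]), array([629.1, 234.6]), array([688.7, 297.9]), array([690. , 234.6])]
knuckle [0.43543609 0.39239715 0.03      ] low rel: mouth shift [548.3 120.5]
```

Run:
```python
from h import *
im=[]
for n,c in(('wR',(254+258/3.077,113+255/3.077)),('wL',(250+252/3.077,111+258/3.077))):
    s=np.load(f'pics/{n}.npz')['image']; u,v=int(c[0])-20,int(c[1])-20; print(u,v)
    im.append(cv2.resize(s[v:v+40,u:u+40],(400,400),interpolation=cv2.INTER_CUBIC))
cv2.imwrite('pics/w1.png',np.hstack(im))
```

```text
317 175
311 174
```

View pics/w1.png

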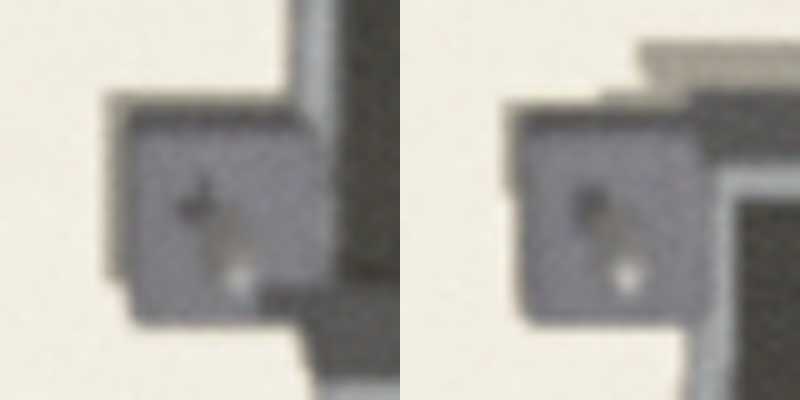

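Run:
```python
from h import *
for n,t,b in(('wR',(340.45,202.35),(339.2,197.0)),('wL',(333.25,201.15),(333.1,196.9))):
    s=dict(np.load(f'pics/{n}.npz')); print(n,'tip',wray(s,*t,.0355).round(4),'bracket',wray(s,*b,.014).round(4))
    z=s['depth'];p=None
print(W([-.073,-.285,0]),W([-.073,.285,0]))
```

```text
wR tip [ 0.486  -0.2329  0.0355] bracket [ 0.486  -0.2321  0.014 ]
wL tip [0.4783 0.3373 0.0355] bracket [0.4792 0.3367 0.014 ]
[ 0.4858536  -0.23371574  0.        ] [0.4801537  0.33625576 0.        ]
```

Pins in the camera frame: R (0.486, −0.2327), L (0.4785, 0.3372). Knuckles: R (0.4386, −0.1784), L (0.4354, 0.3924). I pinch the gate and check how far it shifts during the pinch.

Run:
```python
from h import *
r=dn(.0055).as_quat()
ctrl.move_gripper(.05)
ctrl.move_ptp([.437,.107,.22],r)
ctrl.move_straight([.437,.107,.07],velocity=.2)
print(ctrl.move_straight([.437,.107,.045],velocity=.06,guard=8))
ctrl.move_gripper(.0,30); st=stat('grip')
s=save('top','top4'); a=np.load('pics/top0.npz')['image']
g=lambda i:cv2.cvtColor(i,cv2.COLOR_BGR2GRAY).astype(np.float32)
A,B=g(a),g(s['image'])
for nm,(u0,u1) in dict(L=(164,180),R=(396,412),rodL=(200,230),rodR=(340,380)).items():
    T=A[214:230,u0:u1]; T=cv2.resize(T,None,fx=8,fy=8,interpolation=cv2.INTER_CUBIC)
    S=cv2.resize(B[208:236,u0-6:u1+6],None,fx=8,fy=8,interpolation=cv2.INTER_CUBIC)
    m=cv2.matchTemplate(S,T,cv2.TM_CCOEFF_NORMED); _,v,_,l=cv2.minMaxLoc(m); print(nm,v,'du,dv px',(np.array(l)/8-6))
```

```text
False
grip t 36.95 p [0.437 0.107 0.045] open 0.0078 grip 30.0 F [-0.9  0.3  0. ]
L 0.9927403926849365 du,dv px [ 0.    -0.125]
R 0.9905534982681274 du,dv px [ 0.   -0.25]
rodL 0.635061502456665 du,dv px [ 3.25  -0.125]
rodR 0.9762755632400513 du,dv px [ 6.   -0.25]
```

Run:
```python
from h import *
ctrl.move_straight([.437,.107,.115],velocity=.15); stat('lift')
r=dn(.0127).as_quat(); X=np.array([.4818,.0522,0])
ctrl.move_straight(X+[0,0,.115],r,velocity=.12); stat('above')
ctrl.move_straight(X+[0,0,.085],velocity=.1)
hit=ctrl.move_straight(X+[0,0,.0585],velocity=.03,guard=5); stat(f'hit {hit}')
s=save('top','top5')
cv2.imwrite('pics/crop5.png',cv2.resize(s['image'][140:240,155:445],None,fx=2.7,fy=2.7,interpolation=cv2.INTER_CUBIC))
```

```text
lift t 37.62 p [0.4367 0.1069 0.1146] open 0.0076 grip 30.0 F [-0.3  0.3 -3.8]
above t 38.36 p [0.4811 0.0524 0.1147] open 0.0076 grip 30.0 F [ 0.2  0.2 -2.8]
hit True t 39.63 p [0.4815 0.0522 0.059 ] open 0.0078 grip 30.0 F [-0.9 -0.3  8.5]
```

View pics/crop5.png

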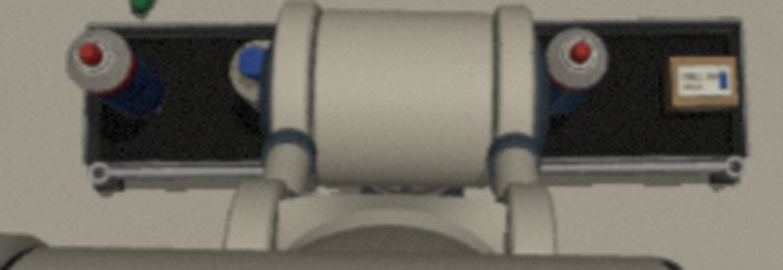

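The knuckles sit at the brackets (px 99,172 and 735,166), and the contact came at the height expected for a fully hung gate. I release, back off and check.

Run:
```python
from h import *
ctrl.move_gripper(.03)
p=ctrl.read_state()['eef_pos']
ctrl.move_straight([p[0],p[1],.2],velocity=.12)
ctrl.move_ptp([.40,-.25,.35],dn(.0127).as_quat()); stat()
s=save('top','top6'); c=cloud(s); x,y,z=np.moveaxis(c,-1,0)
for nm,yy in(('L',.337),('R',-.233)):
    m=(abs(x-.482)<.012)&(abs(y-yy)<.012)&(z>.03); print(nm,m.sum(),np.percentile(z[m],[50,90]) if m.any() else '')
save('side','side6'); t=s['image'][140:240,155:445]
a=cv2.resize(t,(754,260),interpolation=cv2.INTER_CUBIC); b=cv2.imread('pics/side6.png')[130:310,180:420]; b=cv2.resize(b,(440,330),interpolation=cv2.INTER_CUBIC)
o=np.zeros((590,754,3),np.uint8); o[:260]=a;o[260:,:440]=b; cv2.imwrite('pics/end.png',o)
```

```text
t 42.85 p [ 0.4002 -0.2492  0.3494] open 0.0298 grip 0.0 F [-0.4 -0.3 -0.1]
L 61 [0.0429022  0.04675613]
R 422 [0.46038644 0.71842977]
```

View pics/end.png

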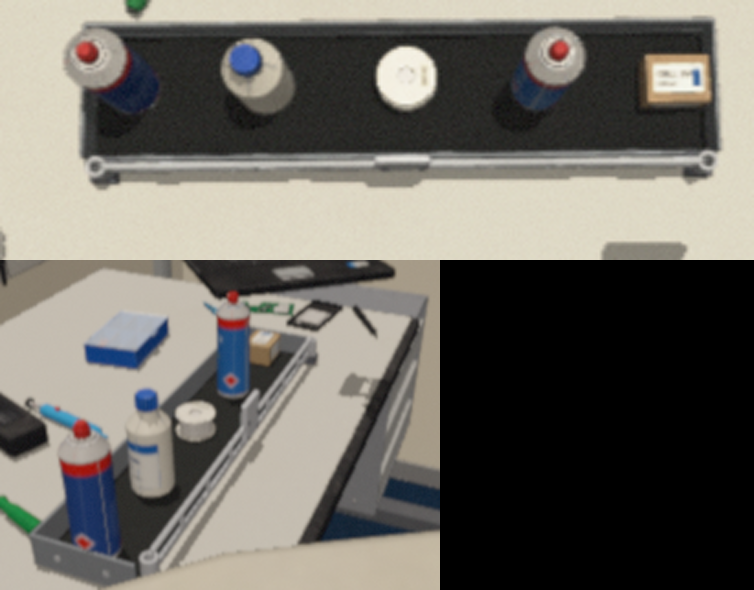

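The picture shows the bottle, can, standing can, reel and carton all upright in the row. The gate sits along the front with its knuckles on both pins (95,166 and 708,160), and the left knuckle top reads about 0.044, which is fully down.

```bash
python3 -c "
from cell import ctrl
ctrl.hold(.3); print(ctrl.job_done())"
```

```text
the job is handed in; nothing more can be done
None
```

I stood the bottle and the can upright in the row, hung the gate on both pins and handed the job in at about 43 s of the 72 s allowed; the final pictures show everything in place, but the hand-in call returned no verdict.

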